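# Raise the model eye three clicks on the focus stand and hold it

### The job

A lidded specimen pot stands in the way of the focus stand's lever: first put it upright into the near, empty instrument tray (at the front left) and let it go. Then swing the lever clockwise (seen from above) exactly three clicks from its stop, feeling them by touch and never going over the fourth, and finish while still holding the lever there against its spring, with the pot standing in the tray. Leave the other things on the bench where they are.

Things in the scene. Friction and masses are not known exactly. Their poses are not given: they have to be found in the camera images.
- stand: Focus stand, fixed: dark 100 x 100 x 12 mm base plate, round housing 70 mm across up to z = 46 mm, white stage with a model eye on it (top at 65 mm, 2 mm higher with each click). Origin on the bench on the lever's axis; z up. The lever leaves its side 25 to 33 mm above the bench; at rest it points along azimuth 210 deg of the stand's frame (counter-clockwise) and swings to smaller azimuths.
- lever_grip (a point): Point on the axis of the upright black grip post at the lever's end: post 16 mm in diameter, 33 to 74 mm above the bench, this point 55 mm above the bench, 130 mm from the lever's axis. Push it from the side or take it between the fingers. Resistance at the post along its travel: 4 N at rest, swinging between about 1.5 and 6 N over the first click, 2.5 and 7 N over the third.
- lever (a joint): Lever angle, rad: 0 at the rest stop, grows clockwise seen from above, end stop 1.04. Clicks 0.16 rad (21 mm at the post) apart: resistance peaks at 0.04, 0.20, 0.36, 0.52, falls 4 N, is least at 0.12, 0.28, 0.44, 0.60, and climbs again. Click n is passed at 0.16 n - 0.08 (third 0.40, fourth 0.56), its notch is at 0.16 n. A spring returns the lever to 0 when let go; no notch keeps it.
- pot: Small clear specimen pot with a blue screw lid, upright and loose, 56 mm tall; body 41 mm in diameter up to 43 mm, lid 46 mm in diameter from 43 to 56 mm; about 0.1 kg. Origin at the centre of its underside, z up. At the start it stands on the bench in the path of the lever's post.
- tray: Shallow blue instrument tray, the one near the robot at the front left, 130 mm (its x) by 197 mm (its y), rim 21 mm high, fixed, empty. Origin at the centre of its underside, z up; its floor (pin mat), on which the pot is to stand, is 12 mm above the bench and 124 x 190 mm.
- spare_lens: Black lens 47 mm in diameter, 19 mm high, bystander. Origin under its centre.
- petri: Lidded petri dish 59 mm in diameter, 15 mm high, bystander. Origin under its centre.
- eye_b: Model eye on a clear disc, 47 mm in diameter, 13 mm high, lying on the bench, bystander. Origin under its centre.
- suture: Flat suture packet 55 x 85 x 10 mm, bystander. Origin under its centre.
- forceps: Flat forceps 12 x 127 x 9 mm, bystander. Origin under its centre.
Not all that is in view belongs to the job. What is shaped like the pot but green or yellow is not meant.

How it is judged:
By the outcome, as a careful person would: the job done as asked, in the order asked, and still so for the second after the job is handed in, while the arm keeps its last pose, push and grip.
It also fails if it takes over 69 s, if anything falls off the work surface, if the arm or the gripper's body presses on something with over 40 N, if the wrist force passes 120 N, or if a joint passes its speed limit or range.

### The arm

A 6-joint arm with a two-finger parallel gripper is mounted at the origin on a cart in front of the work surface, level with it; the furniture and walls round the work are solid. World frame = base frame: x ahead of the robot, y to its left, z up, the work surface at z = 0. Lengths are in m, angles in rad, forces in N, time in s.
With the tool pointing down it reaches from about 0.375 to 0.9 m from the base axis. Payload 3.1 kg.
Tool frame: the origin (TCP) lies midway between the tips of the shut fingers; the grasp point (between the pads) lies 19 mm behind it (manip.grip_depth is the distance from the TCP to the grasp point, in m); z points along the fingers, y is the line along which they close (so a half turn about z gives the same grasp; the last joint's range is limited). The gripper opens to 85 mm and grips with 20 to 120 N. Pads are 22 mm wide; open, the fingers measure 114 mm over their backs; the gripper's body (76 mm by 85 mm) begins 54 mm behind the grasp point. The pads swing forward as they close: fully open they stand 13 mm farther back than shut.
Start: joints at [-1.425, 0.527, 1.433, -0, 1.181, -0.178], TCP at [0.199, -0.592, 0.198] pointing down, gripper open.
Joint ranges: [-3.08, 3.08], [-0.75, 2.2], [0.22, 2.44], [-1.43, 4.57], [0, 2.65], [-2.85, 2.85]. Speed limits (rad/s): [2.79, 2.79, 3.14, 3.14, 3.14, 3.14].

### API

Orientations are given as a unit quaternion [x, y, z, w].
In Python, from station import telemetry, snapshot, manip gives the robot as it stands. The module is installed in compiled form; this text tells all that it offers.
- The arm moves only by the shell command python3 -m crank 'ROWS' [OPENING] [FORCE]. ROWS is text: rows parted by semicolons, each of 6 numbers parted by spaces: the shift along the tool's x, y, z as a fraction of full scale, then the turn, a rotation vector about the tool's x, y, z as a fraction of full scale. A call has exactly 5 rows; each row shifts and turns the commanded pose from where the row before left it, along the tool's axes as they then stand; what a row does not reach is not made up. Full scale, the value 1, is 4 cm for a shift and 90 degrees for a turn. A row lasts 1/10 s, in which the tool goes at most 50 mm and 8.59 degrees, less where a joint would pass 70% of its speed; a pose out of reach is approached as far as the arm can. A call with a number of a shift or a turn outside -1 to 1 is refused whole. A call with a gripper value outside its range is refused whole. OPENING is the opening, from -1 (shut) to 1 (fully open), set as the call begins (- or left out, the last holds). The fingers move at their own pace and stop on an object; FORCE is the grip in N (left out, the last holds). Time passes only in rows, so rows that do not move let the fingers close, or fill a call up. It gives the time, the measured TCP pose, the force, the opening and the grip force at its end, in the units of the state.
- telemetry.sense(): the state, without advancing time (a new reading comes with each control period).
- snapshot(name): name is "scene" or "top" or "wrist"; returns a dict with "image" (384x512x3 uint8, red, green, blue), "depth" (384x512 float32, m along the optical axis (not along the pixel's ray), 0 where there is no reading), "camera_matrix" (3x3 intrinsics, pixels), "k1" (the pictures are not rectified: a ray, as slopes to the right and down, at radius r is drawn at 1 + k1 r^2 times it, then the intrinsics apply), "rvec" (rotation vector, rad) and "tvec" (3), from world to camera coordinates, as OpenCV has them. Camera axes: x right, y down, z forward; pixel columns grow to the right and rows downward; lengths in m; the calibration is good to about 2 mm. A picture is of the moment at which its call begins.
- manip.sign_off(): hands the job in; it is judged then, once.
The state is a dict: "t": time; "q": joint angles; "qd": joint speeds; "tau": joint torques, N m; "tcp_pos": TCP position; "tool_rot": TCP orientation; "force": force on the tool from outside, world axes, zero at the start; "ft_torque": the same for the moment, N m; "finger_gap": opening from 0.0 (shut) to 1.0 (fully open); "gripper_force": force on a finger pad.
Only numpy, scipy, OpenCV 4.12 (cv2) and the standard library are available. Lean on these libraries where they do the work, as an engineer would, in place of code of your own. Each camera call takes 0.05 s, during which the arm holds its last target. There are 200 camera calls.

## Working session

There is one attempt and no reset: what is moved stays moved. The work goes in short steps, Python scripts to look and compute and a shell command to move; the robot and the scene stay as the last step left them, time stands still between calls to the robot, and variables do not carry over. Pictures are saved under pics/ and viewed, at most 10 in all, crops included, and the job is handed in when it is done.

```bash
mkdir -p pics
cat > h.py <<'E'
import numpy as np, cv2
from scipy.spatial.transform import Rotation as R
from station import telemetry, snapshot, manip
def save(s,n): cv2.imwrite('pics/'+n, s['image'][:,:,::-1])
def ray(s,u,v):
    K=s['camera_matrix'];k1=float(s['k1'])
    p=cv2.undistortPoints(np.array([[[u,v]]],float),np.array(K),np.array([k1,0,0,0,0]))[0,0]
    Rm=cv2.Rodrigues(np.array(s['rvec'],float))[0];t=np.array(s['tvec'],float).ravel()
    return -Rm.T@t, Rm.T@np.array([p[0],p[1],1.])
def onz(s,u,v,z):
    o,d=ray(s,u,v); return o+d*(z-o[2])/d[2]
def pt(s,u,v):
    o,d=ray(s,u,v); return o+d*float(s['depth'][int(v),int(u)])
E
python3 - <<'E'
from h import *
import pickle
for n in('scene','top'):
    s=snapshot(n); save(s,n+'1.png'); pickle.dump(s,open(n+'1.pkl','wb')); print(n,ray(s,256,192))
st=telemetry.sense(); print({k:np.round(v,3) for k,v in st.items()}, manip.grip_depth)
print(R.from_quat(st['tool_rot']).as_matrix().round(3))
E
```

```text
scene (array([0.04943706, 0.71217679, 0.66891531]), array([ 0.56307169, -0.51770928, -0.6441904 ]))
top (array([0.47969129, 0.21822784, 0.92581037]), array([ 0.12998816, -0.0031631 , -0.99161118]))
{'t': np.float64(0.1), 'q': array([-1.425,  0.528,  1.434, -0.   ,  1.181, -0.179]), 'qd': array([-0.002, -0.002, -0.004,  0.   ,  0.   , -0.   ]), 'tau': array([-0.0000e+00, -4.4330e+01, -1.7859e+01, -0.0000e+00,  4.0000e-03,
       -0.0000e+00]), 'tcp_pos': array([ 0.199, -0.592,  0.197]), 'tool_rot': array([ 0.987,  0.161,  0.   , -0.001]), 'force': array([-0.074, -0.133,  0.636]), 'ft_torque': array([-0.066, -0.013,  0.031]), 'gripper_force': np.float64(0.0), 'finger_gap': np.float64(0.998)} 0.0187
[[ 0.948  0.318 -0.   ]
 [ 0.318 -0.948  0.002]
 [ 0.    -0.002 -1.   ]]
```

View pics/top1.png

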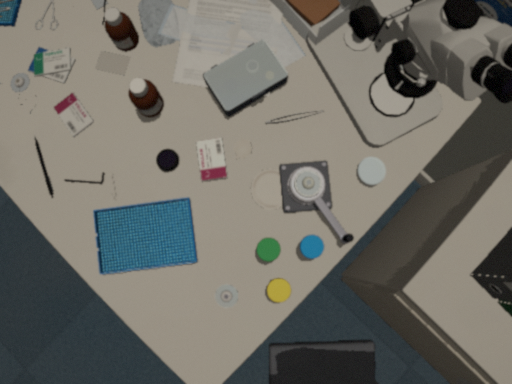

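View pics/scene1.png

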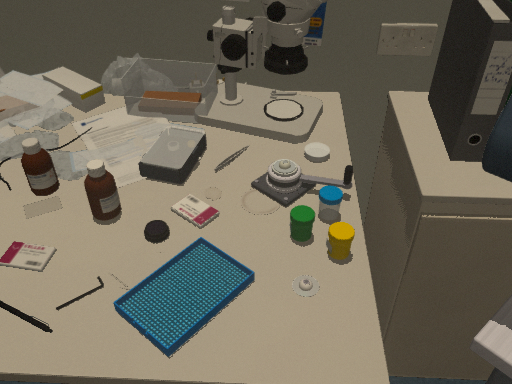

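The top view shows the pot's blue lid at (312,247), stand axis about (309,184), lever post at (347,239), tray at (146,236), green/yellow pots at (268,250)/(279,291), and a model eye at (227,296).

Run:
```python
from h import *
import pickle
s=pickle.load(open('top1.pkl','rb')); c=pickle.load(open('scene1.pkl','rb'))
hsv=cv2.cvtColor(s['image'],cv2.COLOR_RGB2HSV)
def blob(lo,hi,box):
    m=cv2.inRange(hsv,np.array(lo),np.array(hi)); k=np.zeros_like(m);x0,y0,x1,y1=box;k[y0:y1,x0:x1]=m[y0:y1,x0:x1]
    cs=cv2.findContours(k,cv2.RETR_EXTERNAL,cv2.CHAIN_APPROX_NONE)[0];cc=max(cs,key=cv2.contourArea)
    return cc,cv2.minEnclosingCircle(cc),cv2.minAreaRect(cc)
for n,lo,hi,box,z in [('pot',(95,120,60),(115,255,255),(290,225,335,270),.056),('green',(40,80,30),(90,255,255),(245,225,290,270),.056),('yellow',(20,100,60),(35,255,255),(260,270,300,310),.056),('post',(0,0,0),(180,255,50),(335,225,360,250),.074),('base',(0,0,0),(180,255,110),(270,150,340,220),.012)]:
    cc,ci,re=blob(lo,hi,box); print(n,ci,re,onz(s,*re[0],z).round(4))
    if n=='base': print([onz(s,*p,.012).round(4)[:2] for p in cv2.boxPoints(re)])
    if n=='post': print(cc.reshape(-1,2).min(0),cc.reshape(-1,2).max(0))
# tray
cc,ci,re=blob((90,80,40),(120,255,255),(80,185,210,285)); print('tray',re,[onz(s,*p,.021).round(3)[:2] for p in cv2.boxPoints(re)],onz(s,*re[0],.021))
# stage by circle, wheel
print('stage depth pts',pt(s,309,183), pt(s,347,239),pt(s,312,247),pt(s,146,236))
o=(slice(150,260),slice(260,380)); cv2.imwrite('pics/crop.png',cv2.resize(s['image'][o][:,:,::-1],None,fx=6,fy=5,interpolation=cv2.INTER_CUBIC))
```

```text
pot ((311.1956481933594, 246.36956787109375), 11.691837310791016) ((311.2500305175781, 246.25003051757812), (21.920310974121094, 22.62741470336914), 45.0) [0.4883 0.1125 0.056 ]
green ((267.9285583496094, 249.35714721679688), 11.728761672973633) ((268.0, 249.5), (23.0, 22.0), 90.0) [0.4838 0.1946 0.056 ]
yellow ((278.2138366699219, 290.0377502441406), 12.361157417297363) ((278.2000427246094, 290.10003662109375), (23.702320098876953, 24.149534225463867), 26.56505012512207) [0.4073 0.1769 0.056 ]
post ((347.5, 239.0), 4.924529075622559) ((347.5, 238.0), (6.0, 9.0), 90.0) [0.5019 0.046  0.074 ]
[343 235] [352 241]
base ((304.81787109375, 190.3738250732422), 36.21479415893555) ((305.410888671875, 191.29335021972656), (58.898319244384766, 49.50419235229492), 85.10090637207031) [0.5993 0.1156 0.012 ]
[array([0.656 , 0.1693]), array([0.6634, 0.0681]), array([0.5432, 0.0623]), array([0.5367, 0.1619])]
tray ((144.32308959960938, 235.5846405029297), (64.99419403076172, 97.73936462402344), 82.87498474121094) [array([0.568, 0.548]), array([0.59 , 0.349]), array([0.462, 0.334]), array([0.439, 0.529])] [0.51462099 0.43850174 0.021     ]
stage depth pts [0.60787148 0.11448815 0.06723223] [0.49993236 0.04777505 0.07784923] [0.48684196 0.11105295 0.05592554] [0.51396089 0.43633791 0.01585577]
```

View pics/crop.png

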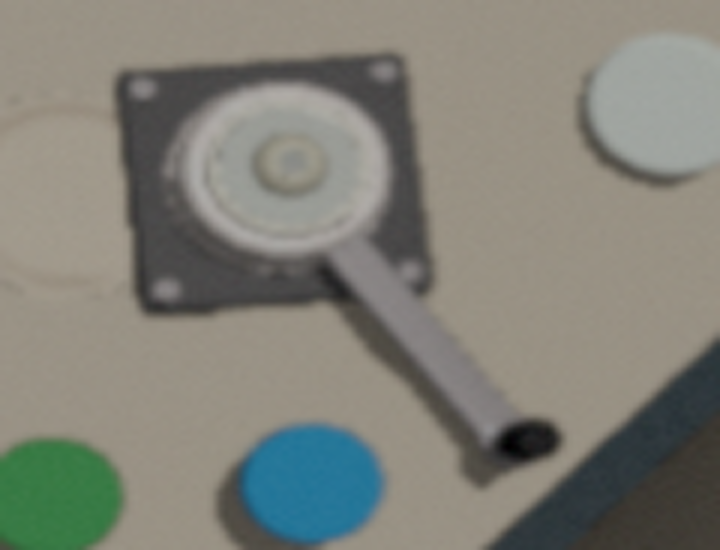

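The crop (6x/5x) shows the base corners at source px (279.7,164.4), (326.7,161), (332,208), (284.2,212.4), the post top at (348,238), and the stage centre at (308.3,183.6). The lever lies free to the right of the pot.

Run:
```python
from h import *
import pickle
s=pickle.load(open('top1.pkl','rb')); c=pickle.load(open('scene1.pkl','rb'))
B=np.mean([onz(s,*p,.012) for p in [(279.7,164.4),(326.7,161),(332,208),(284.2,212.4)]],0)
A=onz(s,308.3,183.6,.065); P=onz(s,347.8,238,.074); print('base',B,'stage',A,'post',P)
d=P-(A+B)/2; print(np.hypot(*d[:2]),np.degrees(np.arctan2(d[1],d[0]))%360)
# scene view: blue lid centre, post
hsv=cv2.cvtColor(c['image'],cv2.COLOR_RGB2HSV); m=cv2.inRange(hsv,(95,150,90),(115,255,255)); m[:180]=0;m[215:]=0;m[:,:310]=0;m[:,350:]=0
x,y,w,h=cv2.boundingRect(m); print(x,y,w,h,'lid scene',onz(c,x+w/2,y+w*.28,.056))
# height map along path
pts=[]
for im in(s,c):
    K=im['camera_matrix'];vv,uu=np.mgrid[0:384,0:512];uv=np.stack([uu,vv],-1).reshape(-1,1,2).astype(float)
    p=cv2.undistortPoints(uv,np.array(K),np.array([float(im['k1']),0,0,0,0]))[:,0]
    z=im['depth'].ravel()[:,None];X=np.c_[p,np.ones(len(p))]*z;Rm=cv2.Rodrigues(np.array(im['rvec'],float))[0]
    pts.append(((X-np.ravel(im['tvec']))@Rm)[z[:,0]>0])
pts=np.vstack(pts)
a=np.array([.199,-.592]);b=np.array([.488,.112])
for f in np.linspace(0,1,9):
    q=a+f*(b-a);k=np.hypot(*(pts[:,:2]-q).T)<.09; print(q.round(3),k.sum(),pts[k,2].max().round(3) if k.any() else None)
```

```text
base [0.60952342 0.11464124 0.012     ] stage [0.60706921 0.11559618 0.065     ] post [0.50185357 0.04541693 0.074     ]
0.12723362881557548 213.21793424374758
319 185 24 16 lid scene [0.48930681 0.11232208 0.056     ]
[ 0.199 -0.592] 0 None
[ 0.235 -0.504] 0 None
[ 0.271 -0.416] 0 None
[ 0.307 -0.328] 2493 0.217
[ 0.344 -0.24 ] 13962 0.318
[ 0.38  -0.152] 25511 0.318
[ 0.416 -0.064] 12025 0.007
[0.452 0.024] 3233 0.078
[0.488 0.112] 9409 0.078
```

Run:
```python
from h import *
import pickle
np.set_printoptions(linewidth=200)
for n in('top','scene'):
    im=pickle.load(open(n+'1.pkl','rb'))
    vv,uu=np.mgrid[0:384,0:512];uv=np.stack([uu,vv],-1).reshape(-1,1,2).astype(float)
    p=cv2.undistortPoints(uv,np.array(im['camera_matrix']),np.array([float(im['k1']),0,0,0,0]))[:,0]
    z=im['depth'].ravel()[:,None];X=np.c_[p,np.ones(len(p))]*z;Rm=cv2.Rodrigues(np.array(im['rvec'],float))[0]
    P=((X-np.ravel(im['tvec']))@Rm)[z[:,0]>0]
    xs=np.arange(-.2,1.0,.08); ys=np.arange(.2,-.9,-.08)
    print(n,'rows y from .2 down, cols x from -.2 step .08: max z cm')
    for y in ys:
        r=[]
        for x in xs:
            k=(abs(P[:,0]-x)<.04)&(abs(P[:,1]-y)<.04); r.append('%4d'%(100*P[k,2].max()) if k.any() else '   .')
        print('%.2f'%y,' '.join(r))
```

```text
top rows y from .2 down, cols x from -.2 step .08: max z cm
0.20    .    .    .  -60  -61  -61    0    6    6    6    1    1    4    4    5
0.12    .    .    .  -47  -36  -61  -70    6    6    6    6    4    1    4   11
0.04    .    .    .    .  -35  -61  -70  -70    0    7    3    1   31   23   23
-0.04    .    .    .    .  -33  -61  -70    0  -70    0    2   42   40   38   23
-0.12    .    .    .  -61  -33  -60    0    0    0  -70    0   43   40   38   22
-0.20    .    .  -71  -61  -61    0    0    0   17    0  -70    0    3   27   28
-0.28    .    .  -70  -70   -9    0    0   13   14    6    0  -71    0   22   23
-0.36    .    .  -70  -41  -18    0    0    0    .    1    0    0    3    0    .
-0.44    .    .  -63  -47    .    .    .    .    .    .    .  -10   -8    .    .
-0.52    .    .  -71    .    .    .    .    .    .    .    .    .    .    .    .
-0.60    .    .    .    .    .    .    .    .    .    .    .    .    .    .    .
-0.68    .    .    .    .    .    .    .    .    .    .    .    .    .    .    .
-0.76    .    .    .    .    .    .    .    .    .    .    .    .    . 
[... 583 characters left out ...]
 .   -9    0    0   31    0    .    0    2    2   18
-0.28    .    .    .    .  -61  -20    0   31   31   31    0    0    0   23   20
-0.36    .    .    .    .  -71  -71    .    .   31   31   28   17   24   23    .
-0.44    .    .    .    .    .    .    .    .   30   29   27   24   23    .    .
-0.52    .    .    .    .    .    .    .    .    .    .   15   24    .    .    .
-0.60    .    .    .    .    .    .    .    .    .    .    .    .    .    .    .
-0.68    .    .    .    .    .    .    .    .    .    .    .    .    .    .    .
-0.76    .    .    .    .    .    .    .    .    .    .    .    .    .    .    .
-0.84    .    .    .    .    .    .    .    .    .    .    .    .    .    .    .
```

```bash
python3 -m crank '0 0 -1 0 0 0; 0 0 -1 0 0 0; 0 0 -1 0 0 0; 0 0 -1 0 0 0; 0 0 -1 0 0 0' 0.45 ; python3 -m crank '0 0 -0.5 0 0 0; 0 0 -0.5 0 0 0; 0 0 0 0 0 0; 0 0 0 0 0 0; 0 0 0 0 0 0'
python3 - <<'E'
from h import *
c=snapshot('scene'); im=c['image'].copy(); D=c['depth']
for u,v in[(500,345),(490,355),(505,370),(500,150),(500,180),(460,80)]: print(u,v,D[v,u],pt(c,u,v).round(3) if D[v,u]>0 else None)
save(c,'scene2.png'); print(telemetry.sense()['tcp_pos'].round(3),telemetry.sense()['finger_gap'])
E
```

```text
t: 0.6
tcp_pos: [0.1988, -0.5919, 0.3994]
tool_rot: [0.987, 0.161, 0.0, -0.001]
force: [-0.5, -1.0, -0.1]
finger_gap: 0.721
gripper_force: 0.0
t: 1.1
tcp_pos: [0.1987, -0.5917, 0.4362]
tool_rot: [0.987, 0.161, 0.0, -0.002]
force: [1.4, 0.0, -0.6]
finger_gap: 0.727
gripper_force: 0.0
500 345 0.7610719 [ 0.115  0.142 -0.001]
490 355 0.75973356 [ 0.118  0.161 -0.012]
505 370 0.7524503 [ 0.092  0.159 -0.023]
500 150 0.66937196 [0.233 0.097 0.281]
500 180 1.0707071 [ 0.312 -0.244 -0.001]
460 80 1.0835656 [ 0.478 -0.285  0.158]
[ 0.199 -0.592  0.436] 0.7232729467539177
```

View pics/scene2.png

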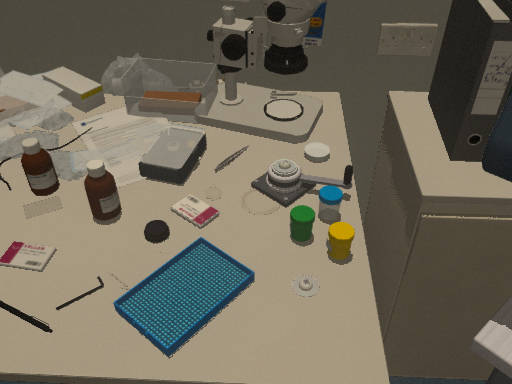

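Nothing moved in the scene. The dark blue part at (500,150) appears to be the arm's own shoulder, and the binder is at (470,80) with its top at about z 0.31. I'm travelling above it towards the pot.

```bash
python3 -m crank '0.62 -0.72 0 0 0 0;0.62 -0.72 0 0 0 0;0.62 -0.72 0 0 0 0;0.62 -0.72 0 0 0 0;0.62 -0.72 0 0 0 0' | grep -E 'tcp|force:'
python3 -m crank '0.62 -0.72 0 0 0 0;0.62 -0.72 0 0 0 0;0.62 -0.72 0 0 0 0;0.62 -0.72 0 0 0 0;0.62 -0.72 0 0 0 0' | grep -E 'tcp|force:'
python3 -m crank '0.62 -0.72 0 0 0 0;0.62 -0.72 0 0 0 0;0.62 -0.72 0 0 0 0;0.62 -0.72 0 0 0 0;0.62 -0.72 0 0 0 0' | grep -E 'tcp|force:'
python3 -m crank '0.62 -0.72 0 0 0 0;0.62 -0.72 0 0 0 0;0.62 -0.72 0 0 0 0;0.62 -0.72 0 0 0 0;0.62 -0.72 0 0 0 0' | grep -E 'tcp|force:'
python3 -m crank '0 0 0 0 0 -0.09;0 0 0 0 0 -0.09;0 0 0 0 0 -0.09;0 0 0 0 0 -0.09;0 0 0 0 0 -0.09' | grep -E 'tcp|force:'
python3 -m crank '0 0 0 0 0 -0.09;0 0 0 0 0 -0.09;0 0 0 0 0 -0.09;0 0 0 0 0 -0.08;0 0 0 0 0 0'
cat >> h.py <<'E'
def to(x,y,z):
    st=telemetry.sense(); M=R.from_quat(st['tool_rot']).as_matrix(); p=np.array(st['tcp_pos'])
    print('t',round(float(st['t']),2),'tcp',p.round(4),'toolx az',np.degrees(np.arctan2(M[1,0],M[0,0])).round(2),'zax',M[:,2].round(3),'q',np.round(st['q'],2),'F',np.round(st['force'],1),'gap',round(float(st['finger_gap']),3),round(float(st['gripper_force']),1))
    print('need fs',(M.T@(np.array([x,y,z])-p)/.04).round(3))
E
python3 -c "
from h import *
to(.4885,.112,.12)
print(R.from_quat(telemetry.sense()['tool_rot']).as_matrix().round(3))"
```

```text
tcp_pos: [0.2708, -0.4146, 0.4369]
force: [0.1, -0.1, 0.8]
gripper_force: 0.0
tcp_pos: [0.3423, -0.2387, 0.4372]
force: [0.8, 0.6, -0.1]
gripper_force: 0.0
tcp_pos: [0.4139, -0.0629, 0.4373]
force: [0.8, -0.1, 0.1]
gripper_force: 0.0
tcp_pos: [0.4857, 0.113, 0.4371]
force: [0.8, -0.5, -0.0]
gripper_force: 0.0
tcp_pos: [0.4853, 0.1115, 0.4369]
force: [-0.2, 0.6, 0.2]
gripper_force: 0.0
t: 4.15
tcp_pos: [0.4853, 0.1114, 0.4371]
tool_rot: [0.704, 0.71, -0.001, -0.001]
force: [0.7, 0.6, 0.1]
finger_gap: 0.726
gripper_force: 0.0
t 4.15 tcp [0.4853 0.1114 0.4371] toolx az 90.54 zax [-0.002  0.    -1.   ] q [ 0.    0.15  1.36  0.    1.64 -0.01] F [0.7 0.6 0.1] gap 0.726 0.0
need fs [0.014 0.099 7.927]
[[-0.009  1.    -0.002]
 [ 1.     0.009  0.   ]
 [ 0.    -0.002 -1.   ]]
```

```bash
python3 -m crank '0.01 0.1 1 0 0 0;0 0 1 0 0 0;0 0 1 0 0 0;0 0 1 0 0 0;0 0 1 0 0 0' | grep -E 'tcp|force:'
python3 -m crank '0 0 1 0 0 0;0 0 1 0 0 0;0 0 0.8 0 0 0;0 0 0.2 0 0 0;0 0 0 0 0 0' | grep -E 'tcp|force:'
python3 - <<'E'
from h import *
to(.4885,.112,.026)
w=snapshot('wrist'); save(w,'w1.png')
hsv=cv2.cvtColor(w['image'],cv2.COLOR_RGB2HSV); m=cv2.inRange(hsv,(95,120,60),(115,255,255))
cs=cv2.findContours(m,cv2.RETR_EXTERNAL,cv2.CHAIN_APPROX_NONE)[0];cc=max(cs,key=cv2.contourArea)
ci=cv2.minEnclosingCircle(cc);print(ci,onz(w,*ci[0],.056))
E
```

```text
tcp_pos: [0.4893, 0.1118, 0.2364]
force: [1.1, 0.3, 0.0]
gripper_force: 0.0
tcp_pos: [0.4889, 0.1118, 0.1171]
force: [0.2, -0.3, -0.7]
gripper_force: 0.0
t 5.15 tcp [0.4889 0.1118 0.1171] toolx az 90.46 zax [-0.004  0.    -1.   ] q [ 0.    0.49  1.82  0.    0.84 -0.01] F [ 0.2 -0.3 -0.7] gap 0.725 0.0
need fs [ 5.000e-03 -1.000e-03  2.279e+00]
((258.1549072265625, 191.38160705566406), 30.458044052124023) [0.48899088 0.11435463 0.056     ]
```

View pics/w1.png

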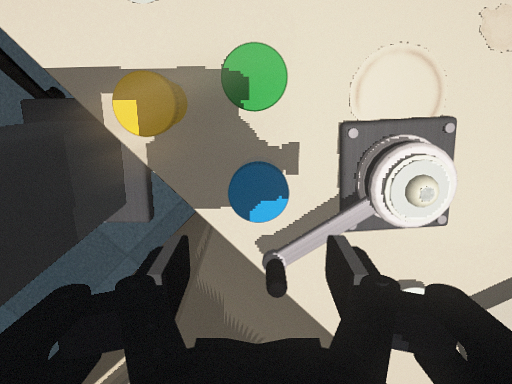

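The wrist view shows the blue lid at (258,191) between the finger lines, with the green pot at (254,76) and the post at (275,275) clear of the fingers. I'm descending and gripping.

```bash
python3 -m crank '0 0 0.6 0 0 0;0 0 0.6 0 0 0;0 0 0.5 0 0 0;0 0 0.3 0 0 0;0 0 0.25 0 0 0' | grep -E 'tcp|force'
python3 -m crank '0 0 0 0 0 0;0 0 0 0 0 0;0 0 0 0 0 0;0 0 0 0 0 0;0 0 0 0 0 0' -1 30 | grep -E 'tcp|force|gap'
python3 -m crank '0 0 0 0 0 0;0 0 0 0 0 0;0 0 0 0 0 0;0 0 0 0 0 0;0 0 0 0 0 0' | grep -E 'tcp|force|gap'
```

```text
tcp_pos: [0.4913, 0.1119, 0.029]
force: [-0.0, 0.2, 0.4]
gripper_force: 0.0
tcp_pos: [0.4902, 0.1118, 0.0288]
force: [-0.3, 0.3, 0.6]
finger_gap: 0.001
gripper_force: 0.0
tcp_pos: [0.4898, 0.1118, 0.0283]
force: [-1.1, -0.6, -0.5]
finger_gap: -0.001
gripper_force: 0.0
```

Run:
```python
from h import *
s=snapshot('top'); w=snapshot('wrist'); save(w,'w2.png')
to(.49,.112,.03)
o=(slice(150,310),slice(240,400)); a=cv2.resize(s['image'][o],(400,400)); b=cv2.resize(w['image'],(400,300)); b=np.vstack([b,np.zeros((100,400,3),np.uint8)])
cv2.imwrite('pics/c2.png',np.hstack([a,b])[:,:,::-1])
```

```text
t 6.8 tcp [0.4898 0.1118 0.0283] toolx az 90.55 zax [-0. -0. -1.] q [ 0.    0.65  1.87 -0.    0.62 -0.01] F [-0.6  0.4 -0.2] gap 0.001 0.0
need fs [ 0.005  0.005 -0.043]
```

View pics/c2.png

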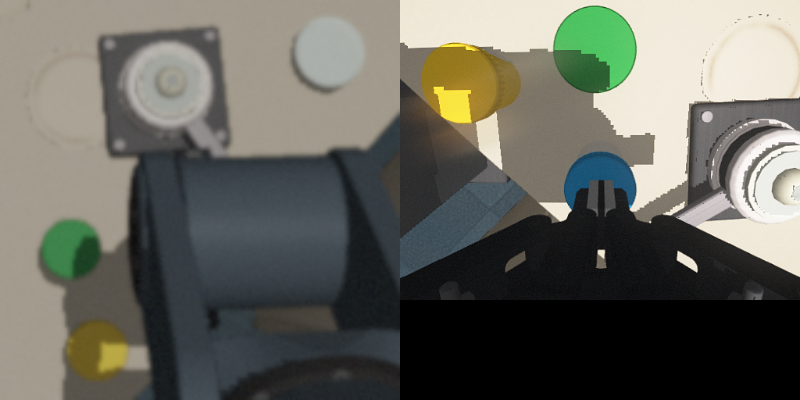

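The fingers closed on nothing: the lid sits at about (256,237) in full wrist pixels, above the shut fingertips, so the pot is now (or was) on the +y side of the pads. I'm measuring it.

Run:
```python
from h import *
w=snapshot('wrist')
hsv=cv2.cvtColor(w['image'],cv2.COLOR_RGB2HSV); m=cv2.inRange(hsv,(95,120,40),(115,255,255)); m[:,:180]=0;m[:,340:]=0
cs=cv2.findContours(m,cv2.RETR_EXTERNAL,cv2.CHAIN_APPROX_NONE)[0];cc=max(cs,key=cv2.contourArea).reshape(-1,2)
up=cc[cc[:,1]<cc[:,1].min()+45]
up=np.array([onz(w,*p,.056)[:2] for p in cc if p[1]<=cc[np.argmax(cc[:,0])][1]+2])
A=np.c_[2*up,np.ones(len(up))];r=np.linalg.lstsq(A,(up**2).sum(1),rcond=None)[0]
print('lid c',r[:2],'rad',np.sqrt(r[2]+r[:2]@r[:2]))
print('bbox',cv2.boundingRect(cc.reshape(-1,1,2)), 'cam',ray(w,256,192))
M=cv2.inRange(hsv,(40,60,30),(90,255,255));cs=cv2.findContours(M,cv2.RETR_EXTERNAL,cv2.CHAIN_APPROX_NONE)[0];g=max(cs,key=cv2.contourArea);ci=cv2.minEnclosingCircle(g);print('green',ci,onz(w,*ci[0],.056))
# depth around
for u,v in[(256,210),(240,215),(256,250),(225,235)]: print(u,v,pt(w,u,v).round(4))
```

```text
lid c [0.48854704 0.12077347] rad 0.017176455527929017
bbox (210, 194, 92, 76) cam (array([0.48860931, 0.18140292, 0.20445254]), array([-1.19059778e-04, -2.73580350e-01, -9.61869081e-01]))
green ((249.37838745117188, 62.692474365234375), 55.97557830810547) [0.48536253 0.19574639 0.056     ]
256 210 [0.4887 0.1301 0.0553]
240 215 [0.4811 0.1277 0.0557]
256 250 [0.4888 0.1242 0.086 ]
225 235 [0.4739 0.1179 0.0569]
```

```bash
python3 - <<'E'
from h import *
w=snapshot('wrist'); save(w,'w3.png')
D=w['depth']
def proj(p): return cv2.projectPoints(np.array([p],float),np.array(w['rvec'],float),np.array(w['tvec'],float),np.array(w['camera_matrix']),np.array([float(w['k1']),0,0,0,0]))[0].ravel().round(1)
print('tcp px',proj([.4898,.1118,.0283]),'grasp',proj([.4898,.1118,.047]),'z.056',proj([.4898,.1118,.056]),'z.08',proj([.4898,.1118,.08]))
print('lid edge pts',[onz(w,*p,.056).round(4)[:2] for p in[(256,194),(210,237),(302,237)]])
for v in range(190,300,8): print(v,[ (w['image'][v,u].tolist(), pt(w,u,v).round(3).tolist()) for u in(250,)])
E
python3 -c "
import cv2;i=cv2.imread('pics/w3.png')[150:330,160:352];cv2.imwrite('pics/w3c.png',cv2.resize(i,None,fx=3,fy=3))"
```

```text
tcp px [257.9 225.2] grasp [258.  238.7] z.056 [258.  246.2] z.08 [258.3 270.9]
lid edge pts [array([0.4886, 0.1382]), array([0.4666, 0.1164]), array([0.511 , 0.1168])]
190 [([120, 117, 109], [0.485, 0.132, 0.027])]
198 [([28, 71, 96], [0.486, 0.135, 0.051])]
206 [([28, 84, 121], [0.486, 0.132, 0.056])]
214 [([26, 82, 119], [0.486, 0.129, 0.057])]
222 [([30, 87, 121], [0.486, 0.124, 0.056])]
230 [([43, 77, 102], [0.486, 0.121, 0.057])]
238 [([78, 80, 80], [0.486, 0.124, 0.074])]
246 [([78, 79, 77], [0.486, 0.124, 0.082])]
254 [([74, 73, 73], [0.487, 0.124, 0.089])]
262 [([83, 82, 80], [0.487, 0.124, 0.095])]
270 [([95, 94, 95], [0.487, 0.123, 0.099])]
278 [([26, 26, 26], [0.487, 0.125, 0.109])]
286 [([25, 23, 24], [0.487, 0.124, 0.112])]
294 [([23, 23, 26], [0.487, 0.121, 0.112])]
```

View pics/w3c.png

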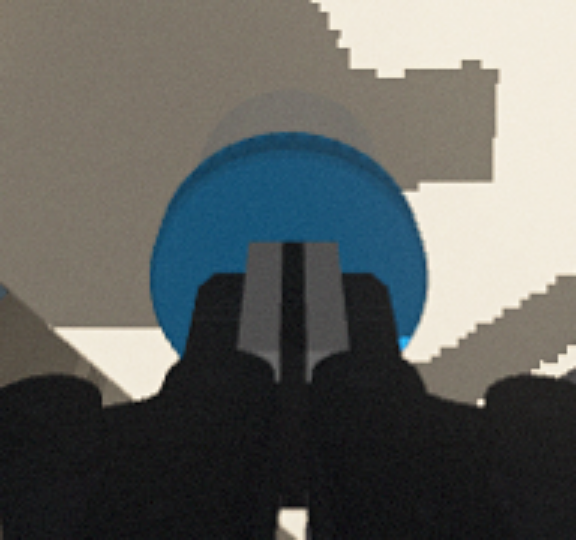

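The crop shows the shut fingertips above the untouched lid. Depth puts their lower edge at z≈0.07, about 40 mm higher than the reported TCP, and the pot has not moved. I'll reopen, go lower in steps and check against force and depth.

```bash
python3 -m crank '0 0 0 0 0 0;0 0 0 0 0 0;0 0 0 0 0 0;0 0 0 0 0 0;0 0 0 0 0 0' 0.45 | grep -E 'tcp|force|gap'
python3 -m crank '0.05 -0.05 0.1 0 0 0;0 0 0.1 0 0 0;0 0 0.1 0 0 0;0 0 0.1 0 0 0;0 0 0.1 0 0 0' | grep -E 'tcp|force|gap'
cat >> h.py <<'E'
def fingers(w):
    vv,uu=np.mgrid[0:384:2,0:512:2];X=[]
    for u,v in zip(uu.ravel(),vv.ravel()):
        if w['depth'][v,u]>0: X.append([u,v,*pt(w,u,v)])
    return np.array(X)
E
python3 - <<'E'
from h import *
w=snapshot('wrist'); X=fingers(w); t=telemetry.sense()['tcp_pos']
# finger front faces: dark gray pixels within 0.02 of tcp y, x offset 25-60mm, sort by z
d=X[:,2:]-t; print('cam-tcp',ray(w,256,192)[0]-t)
for sx in(1,-1):
    k=(d[:,0]*sx>.02)&(d[:,0]*sx<.06)&(abs(d[:,1])<.02)&(X[:,4]>.02)&(X[:,4]<.12)
    Y=X[k]; o=np.argsort(Y[:,4])[:8]; print(sx,k.sum(),Y[o].round(3).tolist())
to(.489,.114,.0)
E
```

```text
tcp_pos: [0.4898, 0.1118, 0.0283]
force: [-1.1, -0.3, 0.4]
finger_gap: 0.725
gripper_force: 0.0
tcp_pos: [0.4878, 0.1138, 0.0078]
force: [-0.1, 0.0, -0.5]
finger_gap: 0.719
gripper_force: 0.0
cam-tcp [-0.00080596  0.06961592  0.17665435]
1 2976 [[326.0, 248.0, 0.518, 0.118, 0.047], [326.0, 242.0, 0.518, 0.122, 0.047], [326.0, 246.0, 0.518, 0.12, 0.047], [326.0, 244.0, 0.518, 0.121, 0.048], [306.0, 240.0, 0.509, 0.123, 0.048], [326.0, 250.0, 0.518, 0.118, 0.048], [326.0, 252.0, 0.518, 0.117, 0.048], [326.0, 256.0, 0.518, 0.115, 0.048]]
-1 2918 [[188.0, 242.0, 0.456, 0.121, 0.047], [188.0, 244.0, 0.456, 0.12, 0.047], [188.0, 252.0, 0.456, 0.116, 0.047], [188.0, 248.0, 0.456, 0.118, 0.048], [188.0, 246.0, 0.456, 0.12, 0.048], [188.0, 250.0, 0.456, 0.118, 0.048], [188.0, 254.0, 0.456, 0.116, 0.048], [188.0, 256.0, 0.456, 0.115, 0.049]]
t 7.95 tcp [0.4874 0.1138 0.0073] toolx az 90.55 zax [-0.001 -0.    -1.   ] q [ 0.01  0.69  1.88 -0.    0.57 -0.  ] F [-0.2 -0.1 -0.6] gap 0.723 0.0
need fs [0.006 0.04  0.184]
```

The depth check confirms it: the fingertips are at z≈0.047 with the reported TCP at 0.007. The tool offset is about 40 mm, so I'll work with real tip z ≈ TCP z + 0.04.

```bash
python3 -m crank '0 0.03 0.1 0 0 0;0 0 0.1 0 0 0;0 0 0.1 0 0 0;0 0 0.1 0 0 0;0 0 0.08 0 0 0' | grep -E 'tcp|force|gap'
python3 -m crank '0 0 0 0 0 0;0 0 0 0 0 0;0 0 0 0 0 0;0 0 0 0 0 0;0 0 0 0 0 0' -1 30 | grep -E 'tcp|force|gap'
python3 -m crank '0 0 0 0 0 0;0 0 0 0 0 0;0 0 0 0 0 0;0 0 0 0 0 0;0 0 0 0 0 0' | grep -E 'tcp|force|gap'
```

```text
tcp_pos: [0.4889, 0.1138, -0.0113]
force: [-0.0, -0.2, 0.5]
finger_gap: 0.727
gripper_force: 0.0
tcp_pos: [0.489, 0.1139, -0.0108]
force: [-0.7, -0.4, -1.3]
finger_gap: 0.522
gripper_force: 30.7
tcp_pos: [0.4891, 0.1138, -0.0109]
force: [-0.1, 0.5, -1.3]
finger_gap: 0.525
gripper_force: 30.7
```

```bash
python3 -m crank '0 0 -0.4 0 0 0;0 0 -0.6 0 0 0;0 0 -0.6 0 0 0;0 0 -0.6 0 0 0;0 0 -0.4 0 0 0' | grep -E 'tcp|force|gap'
python3 -m crank '0.4 0.07 0 0 0 0;0.6 0.08 0 0 0 0;0.8 0.1 0 0 0 0;0.8 0.1 0 0 0 0;0.8 0.1 0 0 0 0' | grep -E 'tcp|force|gap'
python3 -m crank '0.8 0.1 0 0 0 0;0.8 0.1 0 0 0 0;0.8 0 0 0 0 0;0.8 0 0 0 0 0;0.8 0 0 0 0 0' | grep -E 'tcp|force|gap'
python3 -m crank '0.5 0 0 0 0 0;0.2 0 0 0 0 0;0 0 0 0 0 0;0 0 0 0 0 0;0 0 0 0 0 0' | grep -E 'tcp|force|gap'
python3 - <<'E'
from h import *
to(.515,.4385,.003)
s=snapshot('top'); hsv=cv2.cvtColor(s['image'],cv2.COLOR_RGB2HSV)
w=snapshot('wrist'); save(w,'w4.png')
E
```

```text
tcp_pos: [0.4894, 0.1139, 0.0946]
force: [0.8, 0.4, -1.3]
finger_gap: 0.523
gripper_force: 31.0
tcp_pos: [0.5054, 0.2511, 0.0931]
force: [0.8, -0.0, 0.0]
finger_gap: 0.519
gripper_force: 31.0
tcp_pos: [0.5115, 0.4111, 0.0927]
force: [-0.3, -0.9, -1.0]
finger_gap: 0.523
gripper_force: 31.0
tcp_pos: [0.5119, 0.4366, 0.093]
force: [-0.5, 0.1, -1.3]
finger_gap: 0.522
gripper_force: 31.0
t 11.45 tcp [0.5119 0.4366 0.093 ] toolx az 90.48 zax [-0.001 -0.001 -1.   ] q [ 0.54  0.71  1.39 -0.    1.04  0.53] F [-0.5  0.1 -1.3] gap 0.522 31.0
need fs [0.049 0.081 2.249]
```

View pics/w4.png

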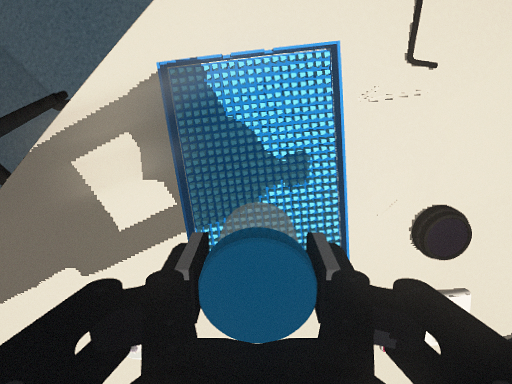

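The pot is held upright with its lid at (258,285), over the tray's near half in the view. Lowering it now.

```bash
python3 -m crank '0.05 0.08 0.6 0 0 0;0 0 0.6 0 0 0;0 0 0.5 0 0 0;0 0 0.3 0 0 0;0 0 0.2 0 0 0' | grep -E 'tcp|force|gap'
python3 -m crank '0 0 0.03 0 0 0;0 0 0.03 0 0 0;0 0 0 0 0 0;0 0 0 0 0 0;0 0 0 0 0 0' | grep -E 'tcp|force|gap'
```

```text
tcp_pos: [0.5149, 0.4393, 0.0041]
force: [-0.1, -0.4, -1.4]
finger_gap: 0.523
gripper_force: 31.0
tcp_pos: [0.5154, 0.4404, 0.0035]
force: [0.2, -0.1, -0.5]
finger_gap: 0.517
gripper_force: 31.0
```

```bash
python3 -m crank '0 0 0.03 0 0 0;0 0 0 0 0 0;0 0 0 0 0 0;0 0 0 0 0 0;0 0 0 0 0 0' | grep -E 'tcp|force|gap'
```

```text
tcp_pos: [0.515, 0.4401, 0.0015]
force: [0.2, 0.6, -1.2]
finger_gap: 0.524
gripper_force: 31.0
```

```bash
python3 -m crank '0 0 0.03 0 0 0;0 0 0 0 0 0;0 0 0 0 0 0;0 0 0 0 0 0;0 0 0 0 0 0' | grep -E 'tcp|force:'
python3 -m crank '0 0 0.03 0 0 0;0 0 0 0 0 0;0 0 0 0 0 0;0 0 0 0 0 0;0 0 0 0 0 0' | grep -E 'tcp|force:'
```

```text
tcp_pos: [0.5153, 0.4402, 0.0007]
force: [0.5, -0.4, 2.4]
gripper_force: 31.1
tcp_pos: [0.5153, 0.4403, 0.0005]
force: [-1.6, -1.9, 8.0]
gripper_force: 31.6
```

```bash
python3 -m crank '0 0 -0.03 0 0 0;0 0 0 0 0 0;0 0 0 0 0 0;0 0 0 0 0 0;0 0 0 0 0 0' | grep -E 'tcp|force:'
python3 -m crank '0 0 0 0 0 0;0 0 0 0 0 0;0 0 0 0 0 0;0 0 0 0 0 0;0 0 0 0 0 0' 0.45 | grep -E 'tcp|force:|gap'
python3 -m crank '0 0 -0.2 0 0 0;0 0 -0.5 0 0 0;0 0 -1 0 0 0;0 0 -1 0 0 0;0 0 -1 0 0 0' | grep -E 'tcp|force:|gap'
python3 - <<'E'
from h import *
w=snapshot('wrist'); save(w,'w5.png')
hsv=cv2.cvtColor(w['image'],cv2.COLOR_RGB2HSV); print(pt(w,258,250))
to(.5,.05,.2)
E
```

```text
tcp_pos: [0.5152, 0.4402, 0.0006]
force: [-1.1, -0.2, 4.7]
gripper_force: 31.4
tcp_pos: [0.515, 0.44, 0.0]
force: [0.6, -0.0, 0.3]
finger_gap: 0.727
gripper_force: 0.0
tcp_pos: [0.5149, 0.44, 0.1503]
force: [-0.0, 0.0, 0.4]
finger_gap: 0.725
gripper_force: 0.0
[0.51632658 0.35419759 0.00439175]
t 15.6 tcp [0.5191 0.4428 0.1586] toolx az 90.57 zax [ 0.012  0.007 -1.   ] q [0.54 0.64 1.33 0.   1.16 0.53] F [ 1.7 -0.   3.7] gap 0.726 0.0
need fs [-9.806 -0.562 -1.113]
```

View pics/w5.png

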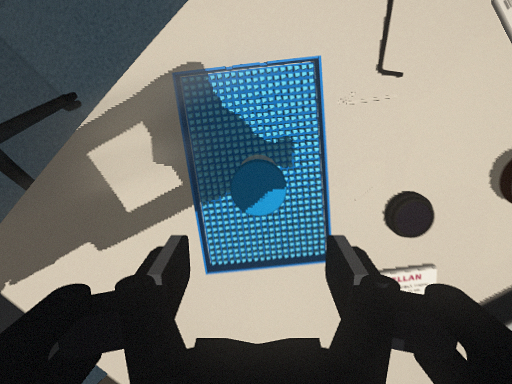

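The pot stands upright in the tray, with its lid at (258,186), well inside the rim. Now to the lever: move over, yaw so the fingers close along the post's travel, and measure the post.

```bash
python3 -m crank '-0.5 -0.07 0 0 0 0;-0.9 -0.07 0 0 0 0;-1 -0.07 0 0 0 0;-1 -0.07 0 0 0 0;-1 -0.07 0 0 0 0' 0.3 | grep -E 'tcp|force:'
python3 -m crank '-1 -0.07 0 0 0 0;-1 -0.07 0 0 0 0;-1 0 0 0 0 0;-1 0 0 0 0 0;-1 0 0 0 0 0' | grep -E 'tcp|force:'
python3 -m crank '-0.4 0 0 0 0 0.09;0 0 0 0 0 0.09;0 0 0 0 0 0.09;0 0 0 0 0 0.09;0 0 0 0 0 0.09' | grep -E 'tcp|force:'
python3 -m crank '0 0 0 0 0 0.09;0 0 0 0 0 0.09;0 0 0 0 0 0.09;0 0 0 0 0 0.075;0 0 0 0 0 0' | grep -E 'tcp|force:'
python3 - <<'E'
from h import *
w=snapshot('wrist'); save(w,'w6.png'); X=fingers(w)
k=(X[:,4]>.062)&(X[:,4]<.08)&(np.hypot(X[:,2]-.5,X[:,3]-.045)<.03); Y=X[k]
print(k.sum(),np.median(Y[:,2:],0),Y[:,2:].min(0),Y[:,2:].max(0))
k=(X[:,4]>.072)&(X[:,4]<.08)&(np.hypot(X[:,2]-.5,X[:,3]-.045)<.03); print(k.sum(),X[k][:,2:].mean(0),cv2.minEnclosingCircle(X[k][:,2:4].astype(np.float32)))
k=(X[:,4]>.062)&(X[:,4]<.075)&(np.hypot(X[:,2]-.608,X[:,3]-.115)<.035);print(k.sum(), cv2.minEnclosingCircle(X[k][:,2:4].astype(np.float32)) if k.any() else '')
to(.5,.045,.002)
E
```

```text
tcp_pos: [0.5026, 0.2627, 0.1489]
force: [0.4, 0.1, 0.8]
gripper_force: 0.0
tcp_pos: [0.4992, 0.0624, 0.149]
force: [0.9, -0.6, 0.5]
gripper_force: 0.0
tcp_pos: [0.4995, 0.0477, 0.1489]
force: [0.0, -0.3, -0.2]
gripper_force: 0.0
tcp_pos: [0.4995, 0.0479, 0.1488]
force: [-0.1, -0.2, -0.7]
gripper_force: 0.0
90 [0.50492273 0.04351268 0.0742162 ] [0.49561596 0.03521008 0.06415581] [0.511163   0.05071829 0.07601245]
68 [0.50396328 0.04304827 0.07436821] ((0.5038010478019714, 0.042988650500774384), 0.007462305016815662)
144 ((0.6107584238052368, 0.11570600420236588), 0.010330378077924252)
t 17.65 tcp [0.4994 0.0479 0.1487] toolx az 19.14 zax [ 0.001 -0.    -1.   ] q [-0.13  0.43  1.79 -0.    0.92  1.11] F [ 0.  -0.9  0.3] gap 0.652 0.0
need fs [-0.013  0.072  3.668]
```

```bash
python3 -m crank '0.025 0.125 0.5 0 0 0;0 0 1 0 0 0;0 0 1 0 0 0;0 0 0.7 0 0 0;0 0 0.4 0 0 0' | grep -E 'tcp|force:'
python3 -c "
from h import *
to(.502,.0435,.004)"
python3 -m crank '0 0 0 0 0 0;0 0 0 0 0 0;0 0 0 0 0 0;0 0 0 0 0 0;0 0 0 0 0 0' -1 25 | grep -E 'tcp|force|gap'
python3 -m crank '0 0 0 0 0 0;0 0 0 0 0 0;0 0 0 0 0 0;0 0 0 0 0 0;0 0 0 0 0 0'  | grep -E 'tcp|force|gap'
```

```text
tcp_pos: [0.5007, 0.0436, 0.0023]
force: [0.8, -0.8, -0.4]
gripper_force: 0.0
t 18.15 tcp [0.5007 0.0436 0.0023] toolx az 19.15 zax [-0.003  0.    -1.   ] q [-0.14  0.7   1.88 -0.    0.57  1.1 ] F [ 0.8 -0.8 -0.4] gap 0.65 0.0
need fs [ 0.03   0.013 -0.044]
tcp_pos: [0.503, 0.0425, 0.0054]
force: [-0.8, -4.0, -3.3]
finger_gap: 0.18
gripper_force: 25.8
tcp_pos: [0.5029, 0.0425, 0.0054]
force: [-1.0, -4.6, -3.6]
finger_gap: 0.173
gripper_force: 25.9
```

```bash
cat >> h.py <<'E'
C=np.array([.609,.1155])
def lev():
    st=telemetry.sense();d=np.array(st['tcp_pos'])[:2]-C;a=np.arctan2(d[1],d[0])%(2*np.pi);t=np.array([np.sin(a),-np.cos(a)]);F=np.array(st['force'])
    print('t %.2f az %.2f r %.4f Ftan(resist) %.2f Frad %.2f Fz %.1f tcp %s gap %.3f grip %.1f'%(st['t'],np.degrees(a),np.hypot(*d),-F[:2]@t,F[:2]@d/np.hypot(*d),F[2],np.array(st['tcp_pos']).round(4),st['finger_gap'],st['gripper_force']))
E
L='from h import *;lev()'; python3 -c "$L"
python3 -m crank '0.01 0.05 0 0 0 0;0 0 0 0 0 0;0 0 0 0 0 0;0 0 0 0 0 0;0 0 0 0 0 0' >/dev/null; python3 -c "$L"
python3 -m crank '0.01 0.05 0 0 0 0;0 0 0 0 0 0;0 0 0 0 0 0;0 0 0 0 0 0;0 0 0 0 0 0' >/dev/null; python3 -c "$L"
```

```text
t 19.15 az 214.55 r 0.1288 Ftan(resist) 3.23 Frad 3.49 Fz -3.6 tcp [0.5029 0.0425 0.0054] gap 0.173 grip 25.9
t 19.65 az 215.01 r 0.1289 Ftan(resist) 1.46 Frad 1.75 Fz 6.0 tcp [0.5035 0.0416 0.0052] gap 0.178 grip 26.7
t 20.15 az 215.08 r 0.1290 Ftan(resist) -3.62 Frad -1.03 Fz 7.4 tcp [0.5035 0.0414 0.0051] gap 0.174 grip 26.8
```

```bash
L='from h import *;lev()'
python3 -m crank '-0.02 -0.1 0 0 0 0;-0.01 -0.05 0 0 0 0;0 0 0 0 0 0;0 0 0 0 0 0;0 0 0 0 0 0' >/dev/null; python3 -c "$L"
python3 -m crank '-0.01 -0.05 0 0 0 0;-0.01 -0.05 0 0 0 0;0 0 0 0 0 0;0 0 0 0 0 0;0 0 0 0 0 0' >/dev/null; python3 -c "$L"
python3 -m crank '-0.01 -0.05 0 0 0 0;-0.01 -0.05 0 0 0 0;0 0 0 0 0 0;0 0 0 0 0 0;0 0 0 0 0 0' >/dev/null; python3 -c "$L"
python3 -m crank '-0.01 -0.05 0 0 0 0;-0.01 -0.05 0 0 0 0;0 0 0 0 0 0;0 0 0 0 0 0;0 0 0 0 0 0' >/dev/null; python3 -c "$L"
python3 -m crank '-0.01 -0.05 0 0 0 0;-0.01 -0.05 0 0 0 0;0 0 0 0 0 0;0 0 0 0 0 0;0 0 0 0 0 0' >/dev/null; python3 -c "$L"
```

```text
t 20.65 az 213.77 r 0.1288 Ftan(resist) 5.80 Frad 5.58 Fz 5.7 tcp [0.502  0.0439 0.0052] gap 0.177 grip 26.9
t 21.15 az 212.01 r 0.1288 Ftan(resist) 6.20 Frad 5.69 Fz 5.4 tcp [0.4997 0.0472 0.0052] gap 0.181 grip 27.2
t 21.65 az 209.82 r 0.1290 Ftan(resist) 5.18 Frad 5.72 Fz 6.7 tcp [0.497  0.0513 0.0052] gap 0.178 grip 27.2
t 22.15 az 207.83 r 0.1289 Ftan(resist) 3.78 Frad 4.46 Fz 6.2 tcp [0.495  0.0553 0.0051] gap 0.177 grip 26.8
t 22.65 az 206.21 r 0.1288 Ftan(resist) 4.81 Frad 3.10 Fz 5.4 tcp [0.4934 0.0586 0.0051] gap 0.181 grip 26.4
```

```bash
L='from h import *;lev()'
python3 -m crank '-0.006 -0.05 0 0 0 0;-0.006 -0.05 0 0 0 0;0 0 0 0 0 0;0 0 0 0 0 0;0 0 0 0 0 0' >/dev/null; python3 -c "$L"
python3 -m crank '-0.005 -0.05 0 0 0 0;-0.005 -0.05 0 0 0 0;0 0 0 0 0 0;0 0 0 0 0 0;0 0 0 0 0 0' >/dev/null; python3 -c "$L"
python3 -m crank '-0.003 -0.05 0 0 0 0;-0.003 -0.05 0 0 0 0;0 0 0 0 0 0;0 0 0 0 0 0;0 0 0 0 0 0' >/dev/null; python3 -c "$L"
python3 -m crank '0 -0.05 0 0 0 0;0 -0.05 0 0 0 0;0 0 0 0 0 0;0 0 0 0 0 0;0 0 0 0 0 0' >/dev/null; python3 -c "$L"
python3 -m crank '0 -0.05 0 0 0 0;0 -0.05 0 0 0 0;0 0 0 0 0 0;0 0 0 0 0 0;0 0 0 0 0 0' >/dev/null; python3 -c "$L"
```

```text
t 23.15 az 204.60 r 0.1290 Ftan(resist) 6.75 Frad 3.95 Fz 5.2 tcp [0.4917 0.0618 0.0051] gap 0.178 grip 26.2
t 23.65 az 202.85 r 0.1292 Ftan(resist) 6.92 Frad 3.67 Fz 6.3 tcp [0.49   0.0653 0.0051] gap 0.178 grip 26.3
t 24.15 az 200.85 r 0.1293 Ftan(resist) 6.32 Frad 3.62 Fz 5.6 tcp [0.4881 0.0695 0.0051] gap 0.175 grip 26.3
t 24.65 az 198.86 r 0.1292 Ftan(resist) 4.25 Frad 1.46 Fz 5.6 tcp [0.4867 0.0737 0.005 ] gap 0.178 grip 26.3
t 25.15 az 197.18 r 0.1292 Ftan(resist) 5.80 Frad 2.71 Fz 5.4 tcp [0.4855 0.0773 0.005 ] gap 0.175 grip 26.2
```

Two clicks felt, with resistance minima at about 208° and 198.7°; the rest stop comes out at 214.7°. Going on over the third.

```bash
L='from h import *;lev()'
python3 -m crank '0.002 -0.05 0 0 0 0;0.002 -0.05 0 0 0 0;0 0 0 0 0 0;0 0 0 0 0 0;0 0 0 0 0 0' >/dev/null; python3 -c "$L"
python3 -m crank '0.004 -0.05 0 0 0 0;0.004 -0.05 0 0 0 0;0 0 0 0 0 0;0 0 0 0 0 0;0 0 0 0 0 0' >/dev/null; python3 -c "$L"
python3 -m crank '0.006 -0.05 0 0 0 0;0.006 -0.05 0 0 0 0;0 0 0 0 0 0;0 0 0 0 0 0;0 0 0 0 0 0' >/dev/null; python3 -c "$L"
python3 -m crank '0.008 -0.05 0 0 0 0;0.007 -0.04 0 0 0 0;0 0 0 0 0 0;0 0 0 0 0 0;0 0 0 0 0 0' >/dev/null; python3 -c "$L"
```

```text
t 25.65 az 195.59 r 0.1294 Ftan(resist) 7.99 Frad 3.52 Fz 5.4 tcp [0.4843 0.0807 0.005 ] gap 0.176 grip 26.2
t 26.15 az 193.88 r 0.1296 Ftan(resist) 9.72 Frad 3.96 Fz 5.5 tcp [0.4831 0.0844 0.005 ] gap 0.178 grip 26.4
t 26.65 az 191.88 r 0.1299 Ftan(resist) 5.90 Frad 3.33 Fz 6.1 tcp [0.4819 0.0888 0.005 ] gap 0.179 grip 26.8
t 27.15 az 190.09 r 0.1298 Ftan(resist) 5.02 Frad 2.29 Fz 7.3 tcp [0.4812 0.0927 0.005 ] gap 0.184 grip 27.1
```

```bash
L='from h import *;lev()'
python3 -m crank '0.008 -0.04 0 0 0 0;0.008 -0.03 0 0 0 0;0 0 0 0 0 0;0 0 0 0 0 0;0 0 0 0 0 0' >/dev/null; python3 -c "$L"
python3 -m crank '0.01 -0.05 0 0 0 0;0.005 -0.02 0 0 0 0;0 0 0 0 0 0;0 0 0 0 0 0;0 0 0 0 0 0' >/dev/null; python3 -c "$L"
```

```text
t 27.65 az 188.81 r 0.1298 Ftan(resist) 4.25 Frad 2.60 Fz 5.3 tcp [0.4807 0.0956 0.005 ] gap 0.176 grip 27.2
t 28.15 az 187.63 r 0.1298 Ftan(resist) 5.81 Frad 3.69 Fz 6.4 tcp [0.4804 0.0983 0.0049] gap 0.179 grip 27.3
```

```bash
L='from h import *;lev()'
python3 -m crank '0 0 0 0 0 0;0 0 0 0 0 0;0 0 0 0 0 0;0 0 0 0 0 0;0 0 0 0 0 0' >/dev/null; python3 -c "$L
c=snapshot('scene');save(c,'scene3.png')"
```

```text
t 28.65 az 187.63 r 0.1298 Ftan(resist) 4.91 Frad 2.10 Fz 6.5 tcp [0.4804 0.0983 0.0049] gap 0.180 grip 27.3
```

View pics/scene3.png

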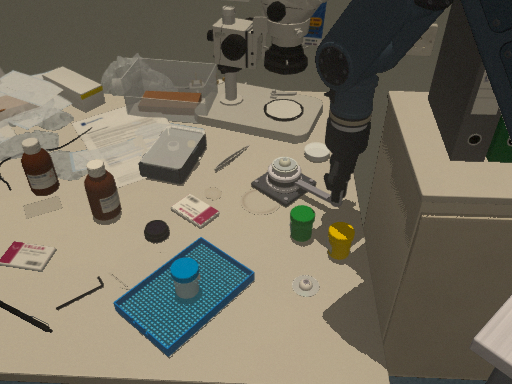

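The pot stands upright in the tray at (185,278), the gripper holds the lever's post at (335,190), and the other things are where they were. Handing in.

```bash
python3 -c "
from station import manip
print(manip.sign_off())"
```

```text
the job is handed in; nothing more can be done
None
```

The job is handed in: the pot stands upright in the near tray, and the gripper holds the lever three felt clicks from its stop, at about 0.47 rad; the judge's result was not shown.

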